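# Refit the upper tier of a spice carousel

## Task

Put the spice carousel back together. The tall spice jar does not fit under the upper tier, so lift it off the lower tray and stand it upright on the worktop right beside the salt shaker, the two within a hand's breadth; then lower the upper tier gently over both pins of the carousel until it sits fully home and level on their shoulders. Leave the small jar and the pot standing on the lower tray, and tip nothing over.

Things in the scene. Friction and masses are not known exactly. Their poses are not given: they have to be found in the camera images.
- carousel_centre (a point): Centre of the floor of the carousel's lower tray: round, pale wood, 200 mm across, on a dark foot fixed to the worktop. Floor 20 mm above the worktop, rim 30 mm. Tray and posts turn freely together about this vertical axis, so a sideways push spins them. z points up, y from pin_b to pin_a.
- pin_a (a point): One of the two upright steel posts on the lower tray, 68 mm either side of its centre. The point lies on the post's axis at the top of its shoulder, a flat collar 30 mm wide, 95 mm above the worktop. Above it stands a pin 9 mm in diameter and 28 mm high (tip 123 mm above the worktop), its last 10 mm tapered to 4 mm.
- pin_b (a point): The same point on the other, identical post.
- carousel (a joint): Turn of the lower tray about its vertical axis, rad, from 0 at the start; nearly frictionless (about 0.004 N m).
- tier_handle (a point): Middle of the upper tier's grip bar, 64 mm above the tier's underside. The bar runs along the tier's y: 14 mm thick in x, 16 mm high, 64 mm free between its two uprights. The tier is a loose oblong pale wooden tray, 90 mm (x) by 180 mm (y), rim 24 mm high, about 0.35 kg, lying flat on the worktop at the left at the start.
- tier_base (a point): Centre of the upper tier's underside, right below tier_handle, same axes, z up. Its floor is 10 mm thick; two round through holes 13 mm wide, ringed with steel, lie on its y axis 68 mm either side of this point. Either hole may go on either pin.
- salt_shaker_centre (a point): Middle of the small salt shaker, 44 mm wide and 90 mm high (45 mm above its foot), clear glass with a pale top, standing loose and upright on the worktop between the tier and the carousel. The worktop on its side towards the robot is free; wall cupboards, 460 mm above the worktop, begin some 60 mm behind it.
- glass_jar_centre (a point): Middle of the small clear jar with a lid, 56 mm wide and 65 mm high (32 mm above its foot), loose on the lower tray; it stays there.
- lidded_pot_centre (a point): Middle of the low round lidded pot, 63 mm wide and 34 mm high (17 mm above its foot), loose on the lower tray; it stays there.
- spice_jar_centre (a point): Middle of the tall spice jar, 106 mm high (53 mm above its foot), 42 mm in diameter, with a broad dull-yellow screw lid: the only tall thing on the carousel's lower tray, on the side towards the robot at the start. Closed, loose, upright, about 0.11 kg.

How it is judged:
On the way, in this order (a step that is already met when the one before it is completed fails the run):
1. the tall spice jar stands upright on the worktop beside the salt shaker (height (world z) of spice_jar_centre between 0.047 and 0.06 m and angle between spice_jar_centre's own z axis and vertical below 0.1 rad and horizontal distance between spice_jar_centre and salt_shaker_centre below 0.15 m), for 0.2 s.
2. the upper tier sits on both pins, down on the shoulders (z of tier_base in the frame of carousel_centre between 0.071 and 0.079 m and horizontal distance between tier_base and carousel_centre below 0.006 m and angle between the y axis of tier_base and the y axis of carousel_centre, either way round below 0.07 rad and angle between tier_base's own z axis and vertical below 0.05 rad), for 0.2 s.
At the end, for the whole second after the job is handed in: Spice jar upright on the worktop, axis within 150 mm of the upright salt shaker's. Tier on both pins: middle within 6 mm of the carousel's axis, length within 0.07 rad of the pin line, within 4 mm of the shoulders, level to 0.05 rad. Jar and pot upright on the lower tray; carousel at rest (all of step 1 and all of step 2 and z of glass_jar_centre in the frame of carousel_centre above 0.025 m and horizontal distance between each of glass_jar_centre, lidded_pot_centre and carousel_centre below 0.08 m and z of lidded_pot_centre in the frame of carousel_centre above 0.01 m and angle between each of glass_jar_centre, lidded_pot_centre, salt_shaker_centre's own z axis and vertical below 0.1 rad and velocity of joint carousel between -0.1 and 0.1 rad/s); the robot touches nothing.
It fails at once if the spice jar or the salt shaker is knocked over (angle between spice_jar_centre's own z axis and vertical above 0.8 rad or angle between salt_shaker_centre's own z axis and vertical above 0.5 rad).
It fails at once if the jar or the pot is knocked over or off the lower tray (angle between any of glass_jar_centre, lidded_pot_centre's own z axis and vertical above 0.5 rad or horizontal distance between any of glass_jar_centre, lidded_pot_centre and carousel_centre above 0.1 m).
It fails at once if the upper tier is rammed or dropped hard on the carousel (contact force between upper_tier and carousel above 60 N).
It also fails if it takes over 61 s, if anything falls off the work surface, if the arm or the gripper's body presses on something with over 40 N, if the wrist force passes 120 N, or if a joint passes its speed limit or range.

## Robot

A 6-joint arm with a two-finger parallel gripper is mounted at the origin on a cart in front of the work surface, level with it; the furniture and walls round the work are solid. World frame = base frame: x ahead of the robot, y to its left, z up, the work surface at z = 0. Lengths are in m, angles in rad, forces in N, time in s.
With the tool pointing down it reaches from about 0.275 to 0.75 m from the base axis. Payload 10.2 kg.
Tool frame: the origin (TCP) lies on the centre line of the jaws, within the pads' length; the fingertips stand ahead of it and the grasp point (between the pads) lies 8 mm behind it (env.finger_overhang is the z of the fingertips in the tool frame, in m); z points along the fingers, y is the line along which they close (so a half turn about z gives the same grasp; the last joint's range is limited). The gripper opens to 85 mm and grips with 20 to 120 N. Pads are 22 mm wide; open, the fingers measure 114 mm over their backs; the gripper's body (76 mm by 85 mm) begins 54 mm behind the grasp point. The pads swing forward as they close: fully open they stand 13 mm farther back than shut.
Start: joints at [0.883, 0.313, 1.498, -0, 1.331, -0.223], TCP at [0.235, 0.469, 0.217] pointing down, gripper open.
Joint ranges: [-2.94, 2.94], [-0.97, 2.17], [0.19, 2.56], [-1.23, 4.37], [0.02, 3.11], [-2.88, 2.88]. Speed limits (rad/s): [2.39, 2.39, 3.01, 3.14, 3.14, 3.14].

## Interface

Orientations are given as a unit quaternion [w, x, y, z].
In Python, from station import env gives the robot as it stands.
- The arm moves only by the tool play_rows, never from a script. Its argument "deltas" is a list of rows, each a list of 3 entries, a list of its own where there are three numbers: the shift along the tool's x, y, z in cm, then the turn, a rotation vector about the tool's x, y, z in rad, then the gripper command: -1 is fully open, 1 is shut, values between are in proportion. In form: [[[tx, ty, tz], [rx, ry, rz], gripper], ...]. A call has 1 to 5 rows; each row is the pose to reach, as a shift and turn from the pose commanded when the call began, along the tool's axes at that moment; what a row does not reach only later rows make up. A row lasts 1/8 s, in which the tool goes at most 62.5 mm and 10.7 degrees, less where a joint would pass 70% of its speed; a pose out of reach is approached as far as the arm can. A call with a gripper value outside its range is refused whole. The fingers move at their own pace and stop on an object; the grip force is fixed at half the most. Time passes only in rows, so rows that repeat a pose let the fingers close. It gives the time, the measured TCP pose, the force, the opening and the grip force at its end, in the units of the state.
- env.sense(): the state, without advancing time (a new reading comes with each control period).
- env.camera(name): name is "scene" or "top" or "wrist"; returns (picture, depth): 480x640x3 uint8, red, green, blue; 480x640 float32, m along the optical axis (not along the pixel's ray), 0 where there is no reading.
- env.calibration(name): a dict with "mtx" (3x3 intrinsics, pixels), "R" (3x3) and "t" (3): a world point X has camera coordinates R X + t; the wrist camera has in their place "tool_from_camera" (4x4, takes a point from camera to tool coordinates, whose origin is the TCP and whose axes are the flange's). Camera axes: x right, y down, z forward; pixel columns grow to the right and rows downward; lengths in m; the calibration is good to about 2 mm. A picture is of the moment at which its call begins: read the wrist's pose just before it. calibration takes no time and is no camera call.
- env.finish_job(): hands the job in; it is judged then, once.
Trained networks look in the newest picture that a camera, given by its name, has taken for a name from the list of things; names that differ only in an ending like _2 or _b are one class to them, and where a whole thing is asked for, a point or a joint stands for the part that bears it (a point fixed in the world has none). Each returns a list of dicts, best first, with "conf" (0 to 1); they miss things now and then, are a little off and sometimes report something else, mostly with a low value. They report only what shows in the picture. A call takes as long as a camera call.
- env.look_for(camera, name): "uv" ([column, row] in pixels, amid what is visible of it).
- env.trace(camera, name): "pixels" (480x640 bool, what is visible of it) and "uv" ([column, row] in pixels, amid what is visible of it).
- env.mark_of(camera, name): "uv" ([column, row] in pixels: a listed point, or the origin of a listed thing).
The state is a dict: "time_s": time; "q": joint angles; "joint_velocities": joint speeds; "joint_efforts": joint torques, N m; "tcp_pos": TCP position; "tcp_rot": TCP orientation; "ft_force": force on the tool from outside, world axes, zero at the start; "ft_torque": the same for the moment, N m; "gripper_width": opening from 0.0 (shut) to 1.0 (fully open); "finger_force": force on a finger pad.
Only numpy, scipy, OpenCV 4.12 (cv2) and the standard library are available. Lean on these libraries where they do the work, as an engineer would, in place of code of your own. Each camera call takes 0.05 s, during which the arm holds its last target. There are 200 camera calls.

## Working session

There is one attempt and no reset: what is moved stays moved. The work goes in short steps, Python scripts to look and compute and a tool call to move; the robot and the scene stay as the last step left them, time stands still between calls to the robot, and variables do not carry over. Pictures are saved under pics/ and viewed, at most 10 in all, crops included, and the job is handed in when it is done.

Besides the shell and the picture viewer there is one more tool, called after "Request:" by a JSON object that holds its "fn" and its "kwargs", one argument or row to a line. play_rows: Moves the arm, as the interface text tells. Its arguments: {"type":"object","properties":{"deltas":{"type":"array"}},"required":["deltas"]}

```bash
mkdir -p pics; cat > h.py <<'E'
import numpy as np, cv2
from station import env
from scipy.spatial.transform import Rotation as Ro
def tool():
    s=env.sense(); q=s["tcp_rot"]; T=np.eye(4); T[:3,:3]=Ro.from_quat([q[1],q[2],q[3],q[0]]).as_matrix(); T[:3,3]=s["tcp_pos"]; return T
def w2c(n,T=None):
    c=env.calibration(n); M=np.eye(4)
    if n=="wrist": return c["mtx"],(tool() if T is None else T)@c["tool_from_camera"]
    M[:3,:3]=c["R"]; M[:3,3]=c["t"]; return c["mtx"],np.linalg.inv(M)
def cloud(n,d,T=None):
    K,C=w2c(n,T); v,u=np.mgrid[:480,:640]
    P=np.stack([(u-K[0,2])/K[0,0]*d,(v-K[1,2])/K[1,1]*d,d],-1)
    P=P@C[:3,:3].T+C[:3,3]; P[d<=0]=np.nan; return P
def rayz(n,uv,z,T=None):
    K,C=w2c(n,T); r=C[:3,:3]@np.array([(uv[0]-K[0,2])/K[0,0],(uv[1]-K[1,2])/K[1,1],1]); return C[:3,3]+r*(z-C[2,3])/r[2]
def rel(p,yaw=None):
    T=tool(); return (np.linalg.inv(T)@np.r_[p,1])[:3]*100
E
python3 - <<'E'
from h import *
np.set_printoptions(precision=4,suppress=True)
s=env.sense(); print(s["time_s"],s["tcp_pos"],s["tcp_rot"],env.finger_overhang)
Z=dict(pin_a=.095,pin_b=.095,tier_handle=.064,tier_base=0,carousel_centre=.02,salt_shaker_centre=.045,glass_jar_centre=.052,lidded_pot_centre=.037,spice_jar_centre=.073)
for n in ("top","scene"):
    im,d=env.camera(n); cv2.imwrite(f"pics/{n}0.png",im[...,::-1]); P=cloud(n,d)
    for k,z in Z.items():
        for r in env.mark_of(n,k)[:2]:
            u,v=map(int,r["uv"]); print(n,k,round(r["conf"],2),r["uv"],rayz(n,r["uv"],z),P[min(v,479),min(u,639)])
E
```

```text
0.0 [0.2351 0.4691 0.216 ] [-0.0003  0.2303  0.9731 -0.0006] 0.011
top pin_a 0.83 [373.2, 185.3] [0.6324 0.0827 0.095 ] [0.6329 0.0831 0.0956]
top pin_a 0.81 [372.6, 263.6] [0.4948 0.0883 0.095 ] [0.4958 0.0892 0.094 ]
top pin_b 0.83 [373.2, 185.3] [0.6324 0.0827 0.095 ] [0.6329 0.0831 0.0956]
top pin_b 0.81 [372.6, 263.6] [0.4948 0.0883 0.095 ] [0.4958 0.0892 0.094 ]
top tier_handle 0.72 [233.4, 307.3] [0.4234 0.3363 0.064 ] [0.4246 0.3359 0.0721]
top tier_handle 0.39 [241.6, 304.7] [0.4276 0.3216 0.064 ] [0.4247 0.3288 0.0119]
top tier_base 0.63 [237.7, 304.5] [0.423  0.3366 0.    ] [0.4298 0.3285 0.0739]
top carousel_centre 0.6 [366.3, 229.5] [0.5591 0.0878 0.02  ] [0.5601 0.0884 0.0206]
top carousel_centre 0.52 [238.5, 305.1] [0.4234 0.3326 0.02  ] [0.4276 0.3274 0.0687]
top salt_shaker_centre 0.93 [260.5, 227.3] [0.5668 0.2863 0.045 ] [0.5644 0.2838 0.0875]
top glass_jar_centre 0.95 [345.6, 245.4] [0.5291 0.1309 0.052 ] [0.5288 0.1348 0.0851]
top lidded_pot_centre 0.97 [347.5, 210.9] [0.5939 0.1241 0.037 ] [0.5936 0.1268 0.0569]
top spice_jar_centre 0.65 [403.0, 224.1] [0.5641 0
[... 260 characters left out ...]
13 0.1029]
scene pin_b 0.83 [389.0, 242.3] [0.6413 0.0829 0.095 ] [0.6266 0.0764 0.1072]
scene tier_handle 0.74 [207.6, 258.0] [0.4257 0.3436 0.064 ] [0.4182 0.3355 0.0728]
scene tier_base 0.93 [212.4, 286.0] [0.422  0.3372 0.    ] [0.4142 0.3283 0.0105]
scene carousel_centre 0.63 [364.9, 297.0] [0.5595 0.0774 0.02  ] [0.5573 0.0781 0.0212]
scene salt_shaker_centre 0.73 [278.4, 243.7] [0.5606 0.2857 0.045 ] [0.5486 0.2761 0.0582]
scene glass_jar_centre 0.64 [331.7, 281.4] [0.5267 0.1305 0.052 ] [0.5097 0.1211 0.0699]
scene lidded_pot_centre 0.93 [354.5, 267.2] [0.6019 0.1288 0.037 ] [0.5829 0.1192 0.0548]
scene spice_jar_centre 0.9 [396.7, 282.8] [0.5734 0.0268 0.073 ] [0.5494 0.0184 0.0962]
```

View pics/top0.png

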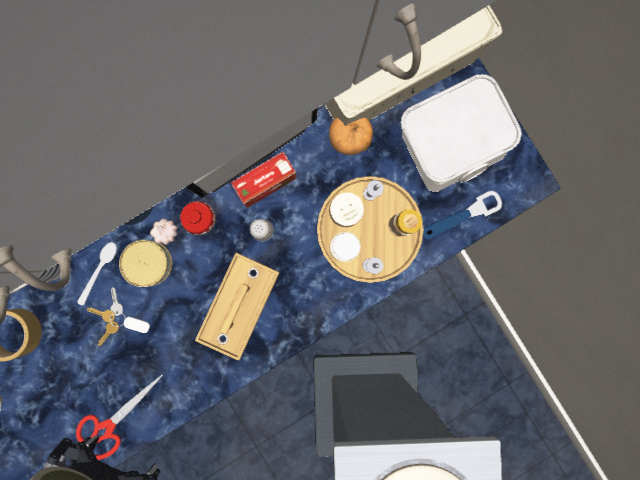

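View pics/scene0.png

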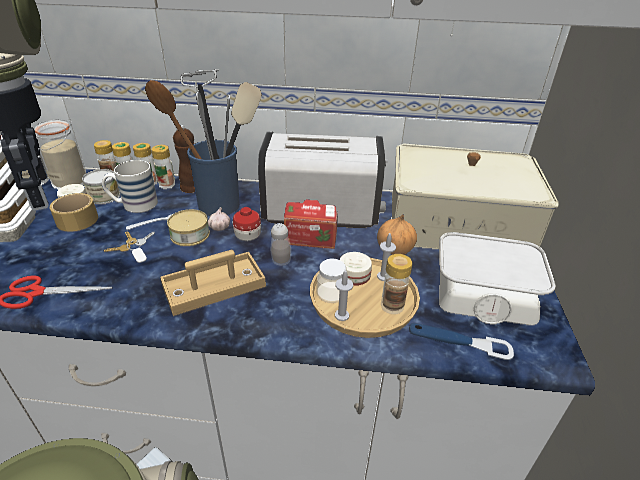

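```bash
python3 - <<'E'
from h import *
np.set_printoptions(precision=4,suppress=True)
im,d=env.camera("top"); P=cloud("top",d)
for k,lo,hi in [("spice_jar_centre",.12,.135),("salt_shaker_centre",.08,.1),("tier_handle",.06,.085),("glass_jar_centre",.075,.095)]:
    r=env.trace("top",k)
    if r:
        Q=P[r[0]["pixels"]]; print(k,r[0]["conf"],len(Q),"z95",np.nanpercentile(Q[:,2],[5,50,95]))
        Q=Q[(Q[:,2]>lo)&(Q[:,2]<hi)]
        if len(Q)>4:
            (c,sz,a)=cv2.minAreaRect((Q[:,:2]*1000).astype(np.float32)); print(len(Q),c,sz,a)
# tier rim
m=(P[...,2]>.015)&(P[...,2]<.032)&(abs(P[...,0]-.42)<.14)&(abs(P[...,1]-.335)<.12)
print(cv2.minAreaRect((P[m][:,:2]*1000).astype(np.float32)),m.sum())
E
```

```text
spice_jar_centre 0.98 704 z95 [0.0343 0.1241 0.1276]
455 (564.8807983398438, 27.502832412719727) (39.0899658203125, 40.57476806640625) 0.31279850006103516
salt_shaker_centre 0.77 438 z95 [0.0327 0.0817 0.0898]
249 (561.9242553710938, 286.35906982421875) (30.93446922302246, 30.884714126586914) 61.931549072265625
tier_handle 0.9 4769 z95 [0.0068 0.011  0.0712]
427 (422.0001220703125, 335.978515625) (14.230006217956543, 94.04046630859375) 63.93376159667969
glass_jar_centre 0.86 694 z95 [0.0604 0.0845 0.0876]
556 (527.2098388671875, 133.86312866210938) (44.583518981933594, 46.32361602783203) 88.97444915771484
((440.1359558105469, 357.36773681640625), (198.8484344482422, 235.9376220703125), 88.94863891601562) 916
```

The pictures match the detections: the spice jar is at top (407,222), the salt shaker at (261,229), the tier at (237,305) and the pins at (373,185) and (373,264). I'm moving over the spice jar.

Request:
{"fn": "play_rows", "kwargs": {
  "deltas": [
    [[-6,-3,0],[0,0,-0.1],-1],
    [[-12,-6,0],[0,0,-0.2],-1],
    [[-18,-9,0],[0,0,-0.3],-1],
    [[-24,-12,0],[0,0,-0.4],-1],
    [[-30,-15,0],[0,0,-0.464],-1]
  ]
}}

```text
time_s: 1.88
tcp_pos: [0.4235, 0.2173, 0.2168]
tcp_rot: [0.0, -0.001, 1.0, 0.0]
ft_force: [0.9, -0.0, -0.6]
gripper_width: 1.005
finger_force: 0.0
```

```bash
python3 - <<'E'
from h import *
T=tool(); print(T.round(3)); print(rel([.565,.0275,.216]), rel([.5,.0275,.216]))
E
```

```text
[[-1.    -0.002  0.001  0.424]
 [-0.002  1.     0.     0.217]
 [-0.001  0.    -1.     0.217]
 [ 0.     0.     0.     1.   ]]
[-14.11361852 -19.00608966   0.08874213] [ -7.61362918 -18.99512539   0.08445701]
```

Request:
{"fn": "play_rows", "kwargs": {
  "deltas": [
    [[-4,-5,0],[0,0,0],-1],
    [[-8,-10,0],[0,0,0],-1],
    [[-11,-15,0],[0,0,0],-1],
    [[-12.9,-17.3,0],[0,0,0],-1],
    [[-12.9,-17.3,0],[0,0,0],-1]
  ]
}}

```text
time_s: 2.5
tcp_pos: [0.5521, 0.0444, 0.2161]
tcp_rot: [-0.0, 0.002, 1.0, -0.0]
ft_force: [-0.4, 0.3, 0.4]
gripper_width: 0.998
finger_force: 0.0
```

```bash
python3 - <<'E'
from h import *
np.set_printoptions(precision=4,suppress=True)
T=tool(); print(T[:3,3], env.sense()["ft_force"]); im,d=env.camera("wrist"); P=cloud("wrist",d,T); cv2.imwrite("pics/w1.png",im[...,::-1])
r=env.trace("wrist","spice_jar_centre")
if r:
    Q=P[r[0]["pixels"]]; Q=Q[(Q[:,2]>.115)&(Q[:,2]<.14)]; print(r[0]["conf"],len(Q),cv2.minEnclosingCircle((Q[:,:2]*1000).astype(np.float32)),np.median(Q[:,2]))
for k in ("pin_a","glass_jar_centre","lidded_pot_centre"):
    for r in env.mark_of("wrist",k)[:2]: print(k,r["conf"],r["uv"],rayz("wrist",r["uv"],dict(pin_a=.095,glass_jar_centre=.052,lidded_pot_centre=.037)[k],T))
E
```

```text
[0.5521 0.0444 0.2161] [-0.4266  0.3049  0.3526]
0.88 3448 ((565.5690307617188, 24.808818817138672), 20.811941146850586) 0.12539906655812189
pin_a 0.93 [369.6, 315.4] [0.626  0.0746 0.095 ]
pin_a 0.77 [391.1, 123.0] [0.4905 0.0844 0.095 ]
glass_jar_centre 0.76 [444.1, 168.5] [0.5267 0.1317 0.052 ]
lidded_pot_centre 0.59 [423.5, 249.8] [0.5971 0.1242 0.037 ]
```

View pics/w1.png

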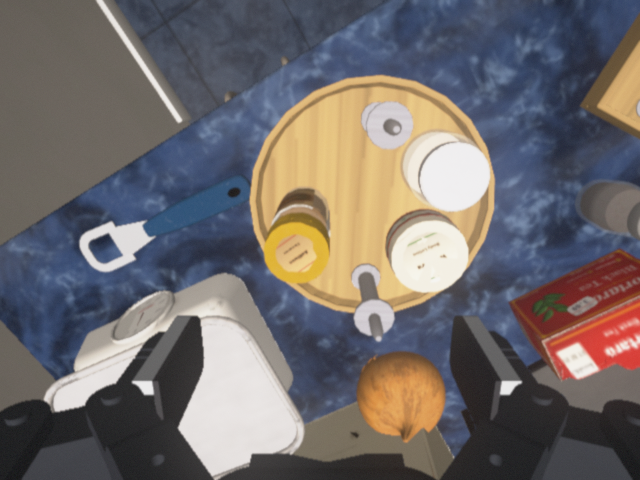

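The wrist view shows the jar lid at (297,250), both posts clear of the fingers, and the scale and onion to the side. I'm descending onto the jar.

Request:
{"fn": "play_rows", "kwargs": {
  "deltas": [
    [[0,0,2],[0,0,0],-1],
    [[0,0,5],[0,0,0],-1],
    [[0,0,7],[0,0,0],-1],
    [[0,0,7],[0,0,0],-1],
    [[0,0,7],[0,0,0],-1]
  ]
}}

```text
time_s: 3.38
tcp_pos: [0.5518, 0.0463, 0.1478]
tcp_rot: [0.001, 0.0, 1.0, -0.0]
ft_force: [0.5, 0.3, 0.1]
gripper_width: 0.999
finger_force: 0.0
```

```bash
python3 - <<'E'
from h import *
print(tool().round(4)); print(rel([.565,.0265,.082]))
E
```

```text
[[-1.000e+00  2.000e-04  1.700e-03  5.518e-01]
 [ 2.000e-04  1.000e+00 -2.000e-04  4.630e-02]
 [-1.700e-03 -2.000e-04 -1.000e+00  1.478e-01]
 [ 0.000e+00  0.000e+00  0.000e+00  1.000e+00]]
[-1.31264428 -1.97776197  6.57811254]
```

Request:
{"fn": "play_rows", "kwargs": {
  "deltas": [
    [[-1.3,-2,0],[0,0,0],-1],
    [[-1.3,-2,2],[0,0,0],-1],
    [[-1.3,-2,4.5],[0,0,0],-1],
    [[-1.3,-2,6.6],[0,0,0],-1],
    [[-1.3,-2,6.6],[0,0,0],-1]
  ]
}}

```text
time_s: 4.0
tcp_pos: [0.5644, 0.0251, 0.08]
tcp_rot: [-0.001, 0.001, 1.0, 0.0]
ft_force: [-0.1, 0.5, 0.3]
gripper_width: 1.001
finger_force: 0.0
```

Request:
{"fn": "play_rows", "kwargs": {
  "deltas": [
    [[0,0,0],[0,0,0],1],
    [[0,0,0],[0,0,0],1],
    [[0,0,0],[0,0,0],1],
    [[0,0,0],[0,0,0],1],
    [[0,0,0],[0,0,0],1]
  ]
}}

```text
time_s: 4.62
tcp_pos: [0.5651, 0.0259, 0.0817]
tcp_rot: [0.001, 0.0, 1.0, -0.0]
ft_force: [-0.2, -0.8, 6.3]
gripper_width: 0.464
finger_force: 60.1
```

Request:
{"fn": "play_rows", "kwargs": {
  "deltas": [
    [[0,0,-2],[0,0,0],1],
    [[0,0,-5],[0,0,0],1],
    [[0,0,-9],[0,0,0],1],
    [[0,0,-13],[0,0,0],1],
    [[0,0,-13],[0,0,0],1]
  ]
}}

```text
time_s: 5.25
tcp_pos: [0.5655, 0.0259, 0.2135]
tcp_rot: [0.003, 0.0, 1.0, -0.0]
ft_force: [0.1, 0.4, -2.3]
gripper_width: 0.466
finger_force: 60.6
```

Request:
{"fn": "play_rows", "kwargs": {
  "deltas": [
    [[1,3,0],[0,0,0],1],
    [[3,8,0],[0,0,0],1],
    [[5,13,0],[0,0,0],1],
    [[6.5,18,0],[0,0,0],1],
    [[6.5,19.9,0],[0,0,0],1]
  ]
}}

```text
time_s: 5.88
tcp_pos: [0.4981, 0.2271, 0.2096]
tcp_rot: [-0.001, -0.001, 1.0, -0.0]
ft_force: [-0.3, -1.0, -0.6]
gripper_width: 0.463
finger_force: 60.8
```

```bash
python3 - <<'E'
from h import *
np.set_printoptions(precision=4,suppress=True)
T=tool(); print(T[:3,3]); im,d=env.camera("wrist"); P=cloud("wrist",d,T)
m=(P[...,2]>.06)&(P[...,2]<.115); 
for r in env.mark_of("wrist","salt_shaker_centre")[:1]: print("salt",r["conf"],rayz("wrist",r["uv"],.045,T))
im,d=env.camera("top"); P=cloud("top",d)
for k in("salt_shaker_centre","spice_jar_centre"):
    for r in env.trace("top",k)[:1]:
        Q=P[r["pixels"]]; print(k,r["conf"],np.nanpercentile(Q,[5,50,95],axis=0))
E
```

```text
[0.4981 0.2271 0.2096]
salt 0.81 [0.5607 0.2817 0.045 ]
salt_shaker_centre 0.18 [[0.5719 0.1028 0.0514]
 [0.5994 0.1238 0.0546]
 [0.6215 0.1466 0.0576]]
```

Request:
{"fn": "play_rows", "kwargs": {
  "deltas": [
    [[0,0,4],[0,0,0],1],
    [[0,0,9],[0,0,0],1],
    [[0,0,12.5],[0,0,0],1],
    [[0,0,14],[0,0,0],1],
    [[0,0,14.4],[0,0,0],1]
  ]
}}

```text
time_s: 6.75
tcp_pos: [0.5, 0.2244, 0.0666]
tcp_rot: [-0.0, 0.001, 1.0, -0.0]
ft_force: [-0.2, -0.0, -0.5]
gripper_width: 0.465
finger_force: 60.8
```

Request:
{"fn": "play_rows", "kwargs": {
  "deltas": [
    [[0,0,0.2],[0,0,0],1],
    [[0,0,0.3],[0,0,0],1],
    [[0,0,0.3],[0,0,0],1]
  ]
}}

```text
time_s: 7.12
tcp_pos: [0.4998, 0.2251, 0.0642]
tcp_rot: [0.001, 0.0, 1.0, 0.0]
ft_force: [-0.3, 0.2, -1.9]
gripper_width: 0.462
finger_force: 60.8
```

Request:
{"fn": "play_rows", "kwargs": {
  "deltas": [
    [[0,0,0.1],[0,0,0],1],
    [[0,0,0.2],[0,0,0],1],
    [[0,0,0.3],[0,0,0],1],
    [[0,0,0.3],[0,0,0],1]
  ]
}}

```text
time_s: 7.62
tcp_pos: [0.5001, 0.2251, 0.0618]
tcp_rot: [0.001, 0.0, 1.0, 0.0]
ft_force: [-2.3, -2.0, 8.5]
gripper_width: 0.463
finger_force: 61.8
```

Request:
{"fn": "play_rows", "kwargs": {
  "deltas": [
    [[0,0,0],[0,0,0],0.6],
    [[0,0,0],[0,0,0],0.3],
    [[0,0,0],[0,0,0],-0.4],
    [[0,0,0],[0,0,0],-0.9],
    [[0,0,0],[0,0,0],-0.9]
  ]
}}

```text
time_s: 8.25
tcp_pos: [0.4995, 0.225, 0.0605]
tcp_rot: [-0.0, 0.0, 1.0, -0.0]
ft_force: [-0.4, 0.0, -0.8]
gripper_width: 0.95
finger_force: 0.0
```

Request:
{"fn": "play_rows", "kwargs": {
  "deltas": [
    [[0,0,-2],[0,0,0],-0.9],
    [[0,0,-5],[0,0,0],-0.9],
    [[0,0,-9],[0,0,0],-0.9],
    [[0,0,-14],[0,0,0],-0.9],
    [[0,0,-17],[0,0,0],-1]
  ]
}}

```text
time_s: 8.88
tcp_pos: [0.4999, 0.2251, 0.233]
tcp_rot: [0.001, 0.0, 1.0, 0.0]
ft_force: [0.3, 0.2, -0.6]
gripper_width: 1.0
finger_force: 0.0
```

Request:
{"fn": "play_rows", "kwargs": {
  "deltas": [
    [[3,3,0],[0,0,0.15],-1],
    [[6,7,0],[0,0,0.3],-1],
    [[9,10,0],[0,0,0.43],-1],
    [[11,11,0],[0,0,0.43],-1],
    [[11,11,0],[0,0,0.43],-1]
  ]
}}

```text
time_s: 9.5
tcp_pos: [0.3889, 0.3353, 0.2307]
tcp_rot: [0.0, 0.212, 0.977, -0.0]
ft_force: [0.7, 0.6, -0.0]
gripper_width: 0.998
finger_force: 0.0
```

```bash
python3 - <<'E'
from h import *
np.set_printoptions(precision=4,suppress=True)
env.camera("top")
T=tool(); print(T.round(4)); im,d=env.camera("wrist"); P=cloud("wrist",d,T); cv2.imwrite("pics/w2.png",im[...,::-1])
for k,z in [("tier_handle",.064),("salt_shaker_centre",.045),("spice_jar_centre",.053),("tier_base",0)]:
    for r in env.mark_of("wrist",k)[:1]: print(k,r["conf"],r["uv"],rayz("wrist",r["uv"],z,T))
im,d=env.camera("top"); Pt=cloud("top",d)
print("spice top",[np.nanmedian(Pt[r["pixels"]],axis=0) for r in env.trace("top","spice_jar_centre")[:1]])
for n,P in (("w",P),("t",Pt)):
    m=(P[...,2]>.062)&(P[...,2]<.08)&(abs(P[...,0]-.422)<.08)&(abs(P[...,1]-.336)<.05)
    Q=P[m][:,:2]*1000; print(n,len(Q),cv2.minAreaRect(Q.astype(np.float32)) if len(Q)>5 else "")
for r in env.trace("wrist","tier_handle")[:1]: print(r["conf"],r["pixels"].sum())
E
```

```text
[[-0.9095  0.4157  0.0004  0.3898]
 [ 0.4157  0.9095 -0.0002  0.3348]
 [-0.0005 -0.     -1.      0.2307]
 [ 0.      0.      0.      1.    ]]
salt_shaker_centre 0.74 [352.8, 378.0] [0.5602 0.2832 0.045 ]
spice_jar_centre 0.65 [270.2, 357.4] [0.5031 0.2262 0.053 ]
tier_base 0.63 [339.2, 218.8] [0.4248 0.3312 0.    ]
spice top [array([0.5012, 0.2269, 0.1056])]
w 2045 ((421.52880859375, 334.0282897949219), (14.082941055297852, 93.21253204345703), 63.87385940551758)
t 373 ((426.9586181640625, 333.6027526855469), (14.24677848815918, 82.80012512207031), 63.93738555908203)
0.83 19934
```

View pics/w2.png

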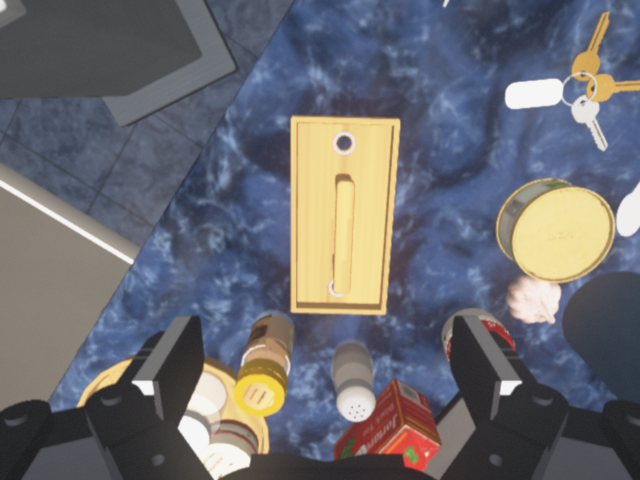

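The jar stands upright beside the salt shaker, with their tops at about (260,395) and (355,400). The tier handle is clear at (345,235), so I'm going down onto it.

Request:
{"fn": "play_rows", "kwargs": {
  "deltas": [
    [[-2.9,1.2,2],[0,0,0.027],-1],
    [[-2.9,1.2,6],[0,0,0.027],-1],
    [[-2.9,1.2,10],[0,0,0.027],-1],
    [[-2.9,1.2,13],[0,0,0.027],-1],
    [[-2.9,1.2,13],[0,0,0.027],-1]
  ]
}}

```text
time_s: 10.58
tcp_pos: [0.4202, 0.3333, 0.099]
tcp_rot: [-0.002, 0.227, 0.974, -0.001]
ft_force: [0.1, -0.0, 0.9]
gripper_width: 1.0
finger_force: 0.0
```

```bash
python3 - <<'E'
from h import *
T=tool(); print(T.round(4)); print(rel([.4215,.334,.054]))
E
```

```text
[[-0.897   0.4421 -0.0037  0.4202]
 [ 0.4421  0.897  -0.0018  0.3333]
 [ 0.0025 -0.0032 -1.      0.099 ]
 [ 0.      0.      0.      1.    ]]
[-0.10093565  0.13428742  4.50219186]
```

Request:
{"fn": "play_rows", "kwargs": {
  "deltas": [
    [[-0.1,0.1,2],[0,0,0],-1],
    [[-0.1,0.1,4],[0,0,0],-1],
    [[-0.1,0.1,4.5],[0,0,0],-1],
    [[-0.1,0.1,4.5],[0,0,0],0],
    [[-0.1,0.1,4.5],[0,0,0],0.4]
  ]
}}

```text
time_s: 11.2
tcp_pos: [0.4229, 0.3346, 0.0567]
tcp_rot: [0.001, 0.227, 0.974, 0.001]
ft_force: [-0.7, -0.0, 0.6]
gripper_width: 0.605
finger_force: 0.0
```

Request:
{"fn": "play_rows", "kwargs": {
  "deltas": [
    [[0,0,0],[0,0,0],1],
    [[0,0,0],[0,0,0],1],
    [[0,0,0],[0,0,0],1],
    [[0,0,0],[0,0,0],1],
    [[0,0,0],[0,0,0],1]
  ]
}}

```text
time_s: 11.82
tcp_pos: [0.4225, 0.3344, 0.0561]
tcp_rot: [0.0, 0.227, 0.974, 0.0]
ft_force: [-1.5, -1.3, 5.1]
gripper_width: 0.118
finger_force: 58.7
```

Request:
{"fn": "play_rows", "kwargs": {
  "deltas": [
    [[0,0,-2],[0,0,0],1],
    [[0,0,-6],[0,0,0],1],
    [[0,0,-11],[0,0,0],1],
    [[0,0,-16],[0,0,0],1],
    [[0,0,-18],[0,0,0],1]
  ]
}}

```text
time_s: 12.45
tcp_pos: [0.4227, 0.3346, 0.2379]
tcp_rot: [0.001, 0.227, 0.974, 0.001]
ft_force: [0.1, -0.4, -4.1]
gripper_width: 0.108
finger_force: 59.1
```

Request:
{"fn": "play_rows", "kwargs": {
  "deltas": [
    [[-2,0,0],[0,0,-0.08],1],
    [[-5,0,0],[0,0,-0.18],1],
    [[-9,0,0],[0,0,-0.28],1],
    [[-12,0,0],[0,0,-0.38],1],
    [[-12,0,0],[0,0,-0.42],1]
  ]
}}

```text
time_s: 13.08
tcp_pos: [0.5312, 0.2799, 0.2339]
tcp_rot: [-0.001, 0.019, 1.0, -0.001]
ft_force: [-1.5, 0.4, -4.0]
gripper_width: 0.11
finger_force: 58.5
```

```bash
cat > m.py <<'E'
from h import *
import sys
np.set_printoptions(precision=4,suppress=True)
env.camera("top")
T=tool(); print(T.round(4), env.sense()["ft_force"]); im,d=env.camera("wrist"); P=cloud("wrist",d,T); cv2.imwrite(f"pics/{sys.argv[1]}.png",im[...,::-1])
c=[.5636,.0855]
for n in("wrist","top"):
    if n=="top": im,d=env.camera("top"); P=cloud("top",d); T=None
    for r in env.mark_of(n,"pin_a")[:3]:
        print(n,r["conf"],r["uv"],rayz(n,r["uv"],.095,T))
    for k,z in(("glass_jar_centre",.052),("lidded_pot_centre",.037)):
        for r in env.mark_of(n,k)[:1]: print(n,k,r["conf"],rayz(n,r["uv"],z,T))
    # shoulder annuli: depth points at collar height
    m=(abs(P[...,2]-.095)<.004)&(np.hypot(P[...,0]-c[0],P[...,1]-c[1])<.1)
    Q=P[m][:,:2]
    for s in(-1,1):
        A=Q[(Q[:,0]-c[0])*s>.03]
        if len(A)>4: print(n,"collar",len(A),A.mean(0),cv2.minEnclosingCircle((A*1000).astype(np.float32)))
E
python3 m.py w3
```

```text
[[-0.9993  0.0362 -0.0025  0.5303]
 [ 0.0362  0.9993 -0.0007  0.2805]
 [ 0.0025 -0.0008 -1.      0.2341]
 [ 0.      0.      0.      1.    ]] [ 0.3018  0.2105 -3.7462]
wrist 0.65 [42.0, 167.8] [0.4922 0.0848 0.095 ]
wrist glass_jar_centre 0.8 [0.5285 0.1317 0.052 ]
wrist lidded_pot_centre 0.76 [0.5956 0.124  0.037 ]
wrist collar 1243 [0.4907 0.086 ] ((491.4795837402344, 83.99960327148438), 15.575496673583984)
wrist collar 883 [0.6249 0.0803] ((626.92041015625, 77.66779327392578), 15.81741714477539)
top 0.87 [376.2, 263.9] [0.4941 0.082  0.095 ]
top 0.86 [373.5, 187.6] [0.6283 0.0823 0.095 ]
top glass_jar_centre 0.73 [0.5278 0.1377 0.052 ]
top lidded_pot_centre 0.96 [0.5924 0.1266 0.037 ]
top collar 196 [0.4915 0.0862] ((491.3678283691406, 85.77830505371094), 14.823966979980469)
top collar 187 [0.6271 0.081 ] ((627.7138061523438, 80.6069107055664), 14.881653785705566)
```

View pics/w3.png

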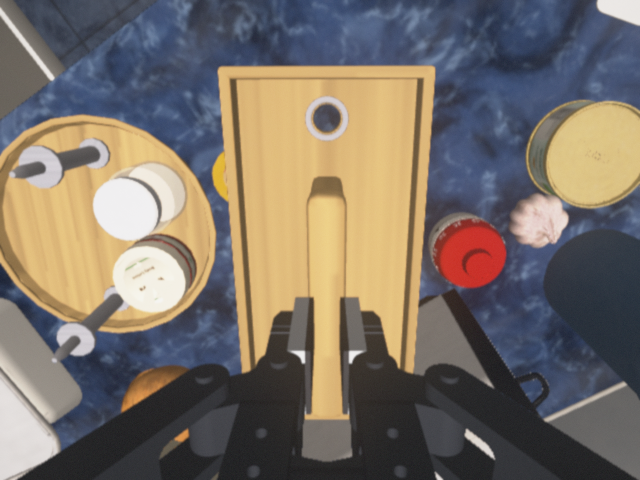

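```bash
cat > hole.py <<'E'
from h import *
import sys
np.set_printoptions(precision=4,suppress=True)
env.sense(); im,d=env.camera("wrist"); P=cloud("wrist",d,np.eye(4))  # tool coords
m=(abs(P[...,2]-.046)<.006)&(abs(P[...,1])<.038)&(P[...,0]>.02)&(P[...,0]<.085)
Q=P[m]; A=np.c_[Q[:,:2],np.ones(len(Q))]; s=np.linalg.lstsq(A,Q[:,2],rcond=None)[0]; print("plane z=ax+by+c",s,len(Q))
g=cv2.cvtColor(im,cv2.COLOR_RGB2GRAY); sub=im[85:155,285:370].astype(int)
grey=((sub.max(-1)-sub.min(-1))<25)&(sub.max(-1)>110)
vs,us=np.nonzero(grey); el=cv2.fitEllipse(cv2.convexHull(np.c_[us+285,vs+85].astype(np.float32))); print(el,len(us))
h=rayz("wrist",el[0],s[2]+.068*s[0],np.eye(4)); print("hole tool",h)
# rim outline (top of rim, z ~ .032 tool)
m=(abs(P[...,2]-.032)<.005)&(abs(P[...,1])<.06)&(P[...,0]>.0)&(P[...,0]<.12); R=P[m]
print("rim x max",np.percentile(R[:,0],99.5)); 
for lo in(.03,.06): 
    B=R[(R[:,0]>lo)&(R[:,0]<lo+.02)]; print("rim y at",lo+.01,np.percentile(B[:,1],[1,99]))
E
python3 hole.py
```

```text
plane z=ax+by+c [ 0.0001 -0.0018  0.0464] 20598
((326.4543151855469, 119.56123352050781), (41.590911865234375, 43.05021286010742), 178.2992401123047) 630
hole tool [ 0.0683 -0.0008  0.0464]
rim x max 0.0901785128348559
rim y at 0.04 [-0.0455  0.0438]
rim y at 0.06999999999999999 [-0.0457  0.0439]
```

Request:
{"fn": "play_rows", "kwargs": {
  "deltas": [
    [[-1,-4,0],[0,0,0.006],1],
    [[-2,-9,0],[0,0,0.006],1],
    [[-3,-14,0],[0,0,0.006],1],
    [[-3.6,-18,0],[0,0,0.006],1],
    [[-3.6,-19.7,0],[0,0,0.006],1]
  ]
}}

```text
time_s: 14.2
tcp_pos: [0.5587, 0.0812, 0.2356]
tcp_rot: [0.0, 0.023, 1.0, -0.0]
ft_force: [-0.2, 0.3, -5.0]
gripper_width: 0.113
finger_force: 59.3
```

Request:
{"fn": "play_rows", "kwargs": {
  "deltas": [
    [[0,0,1],[0,0,0],1],
    [[0,0,2.5],[0,0,0],1],
    [[0,0,3.5],[0,0,0],1],
    [[0,0,4],[0,0,0],1],
    [[0,0,4],[0,0,0],1]
  ]
}}

```text
time_s: 14.82
tcp_pos: [0.5584, 0.0834, 0.1953]
tcp_rot: [-0.0, 0.022, 1.0, 0.0]
ft_force: [-0.9, -0.7, -3.4]
gripper_width: 0.107
finger_force: 59.3
```

```bash
python3 - <<'E'
from h import *
np.set_printoptions(precision=4,suppress=True)
T=tool(); print(T.round(4)); print("to go",rel([.5594,.0822,.186]))
im,d=env.camera("wrist"); a=im[60:180,240:420]; a=cv2.resize(a,None,fx=4,fy=4,interpolation=cv2.INTER_CUBIC)
cv2.imwrite("pics/w4.png",a[:,:,::-1])
K,C=w2c("wrist",T)
# predicted pixels: pin tip & hole rim
def px(p):
    q=np.linalg.inv(C)@np.r_[p,1]; q=K@q[:3]; return q[:2]/q[2]
for z in(.123,.113): print(z,[px([x,y,z]) for x,y in((.4915,.0849),)])
E
```

```text
[[-0.9991  0.0433 -0.0005  0.5584]
 [ 0.0433  0.9991  0.0001  0.0834]
 [ 0.0005  0.     -1.      0.1953]
 [ 0.      0.      0.      1.    ]]
to go [-0.1018 -0.1196  0.9306]
0.123 [array([325.1848, 119.1801])]
0.113 [array([325.2213, 118.0337])]
```

View pics/w4.png

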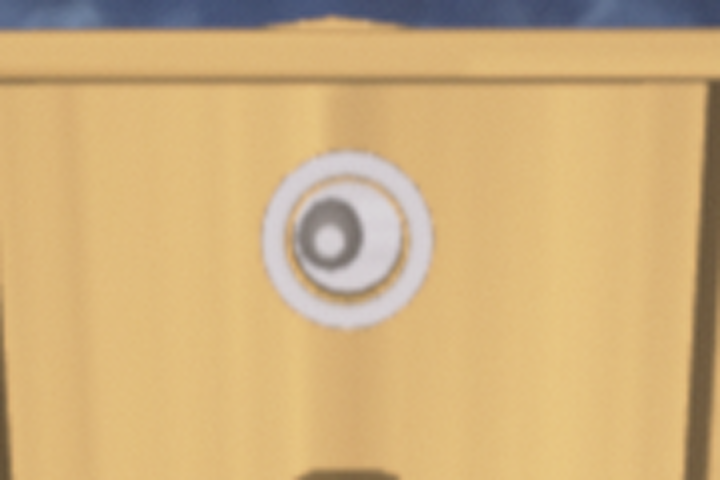

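The crop shows the near pin tip at crop (330,240), inside the hole centred at (347,240). That's a small sideways offset, which I'll compute.

```bash
cat > fit.py <<'E'
from h import *
np.set_printoptions(precision=4,suppress=True)
def fit(tip,hole):
    I=np.eye(4); T=tool()
    h=rayz("wrist",hole,.0464,I); t=rayz("wrist",tip,T[2,3]-.123,I)
    print("pos",T[:3,3],"hole tool",h*100,"tip tool",t*100,"move cm",(t-h)[:2]*100, "tip world",T@np.r_[t,1])
E
python3 -c "
from fit import *
fit((322.4,120),(326.7,119.8))"
```

```text
pos [0.5586 0.0833 0.1957] hole tool [ 6.8189 -0.0693  4.64  ] tip tool [ 6.6473 -0.2881  7.2727] move cm [-0.1716 -0.2188] tip world [0.4921 0.0833 0.123  1.    ]
```

Request:
{"fn": "play_rows", "kwargs": {
  "deltas": [
    [[-0.15,-0.2,0],[0,0,0],1],
    [[-0.15,-0.2,0.5],[0,0,0],1],
    [[-0.15,-0.2,1],[0,0,0],1],
    [[-0.15,-0.2,1.2],[0,0,0],1],
    [[-0.15,-0.2,1.2],[0,0,0],1]
  ]
}}

```text
time_s: 15.5
tcp_pos: [0.5599, 0.0811, 0.1834]
tcp_rot: [-0.0, 0.022, 1.0, 0.0]
ft_force: [0.2, 0.1, -4.1]
gripper_width: 0.108
finger_force: 59.3
```

```bash
python3 - <<'E'
from h import *
T=tool(); print(T.round(4))
im,d=env.camera("wrist"); a=im[80:160,270:385]; a=cv2.resize(a,None,fx=5,fy=5,interpolation=cv2.INTER_CUBIC)
im,d=env.camera("scene"); b=im[190:330,300:460]; b=cv2.resize(b,(457,400),interpolation=cv2.INTER_CUBIC)
o=np.zeros((800,575,3),np.uint8); o[:400]=a; o[400:,:457]=b; o=cv2.resize(o,(431,600))
cv2.imwrite("pics/w5.png",o[:,:,::-1])
E
```

```text
[[-9.990e-01  4.380e-02 -3.000e-04  5.599e-01]
 [ 4.380e-02  9.990e-01  0.000e+00  8.110e-02]
 [ 3.000e-04  0.000e+00 -1.000e+00  1.834e-01]
 [ 0.000e+00  0.000e+00  0.000e+00  1.000e+00]]
```

View pics/w5.png

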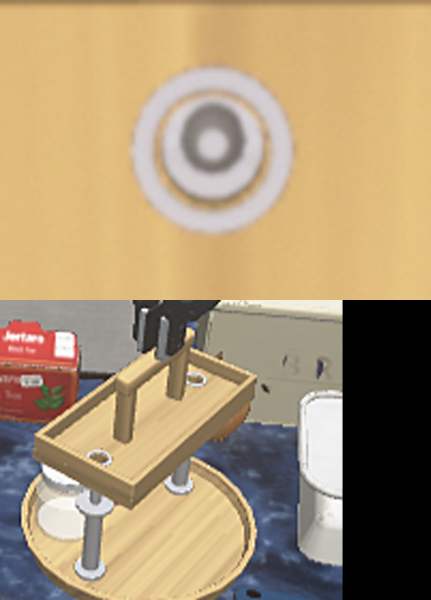

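The pin tip at (212,147) is centred in the hole at (213,150), and both posts sit under the holes. I'm lowering gently.

Request:
{"fn": "play_rows", "kwargs": {
  "deltas": [
    [[0,0,0.2],[0,0,0],1],
    [[0,0,0.5],[0,0,0],1],
    [[0,0,0.7],[0,0,0],1],
    [[0,0,0.9],[0,0,0],1],
    [[0,0,1.0],[0,0,0],1]
  ]
}}

```text
time_s: 16.23
tcp_pos: [0.5599, 0.081, 0.1735]
tcp_rot: [-0.0, 0.022, 1.0, 0.0]
ft_force: [0.4, 0.9, -5.4]
gripper_width: 0.11
finger_force: 59.3
```

Request:
{"fn": "play_rows", "kwargs": {
  "deltas": [
    [[0,0,0.2],[0,0,0],1],
    [[0,0,0.4],[0,0,0],1],
    [[0,0,0.6],[0,0,0],1],
    [[0,0,0.8],[0,0,0],1],
    [[0,0,0.8],[0,0,0],1]
  ]
}}

```text
time_s: 16.85
tcp_pos: [0.5598, 0.0811, 0.1654]
tcp_rot: [-0.0, 0.022, 1.0, -0.0]
ft_force: [0.3, -0.2, -4.7]
gripper_width: 0.109
finger_force: 59.3
```

```bash
python3 - <<'E'
from h import *
T=tool(); print(T[:3,3],env.sense()["ft_force"],env.sense()["ft_torque"])
im,d=env.camera("wrist"); a=im[80:160,270:385]; a=cv2.resize(a,None,fx=5,fy=5,interpolation=cv2.INTER_CUBIC)
im,d=env.camera("scene"); b=im[190:330,300:460]; b=cv2.resize(b,(457,400),interpolation=cv2.INTER_CUBIC)
o=np.zeros((800,575,3),np.uint8); o[:400]=a; o[400:,:457]=b; o=cv2.resize(o,(431,600))
cv2.imwrite("pics/w6.png",o[:,:,::-1])
E
```

```text
[0.55984861 0.08106253 0.16541751] [ 0.29784183 -0.16739509 -4.67872739] [0.00822595 0.0190243  0.02038119]
```

View pics/w6.png

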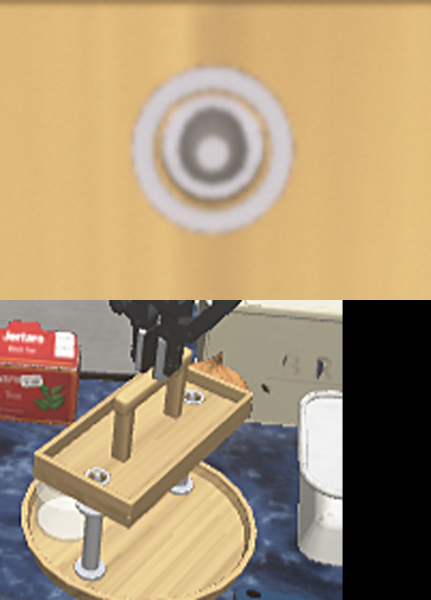

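The pins are inside both holes with no contact force, at (212,150) in the upper pane and (97,475) and (193,397) in the lower. I'm continuing down.

Request:
{"fn": "play_rows", "kwargs": {
  "deltas": [
    [[0,0,0.2],[0,0,0],1],
    [[0,0,0.4],[0,0,0],1],
    [[0,0,0.6],[0,0,0],1],
    [[0,0,0.8],[0,0,0],1],
    [[0,0,0.9],[0,0,0],1]
  ]
}}

```text
time_s: 17.58
tcp_pos: [0.5599, 0.0811, 0.1564]
tcp_rot: [-0.0, 0.022, 1.0, 0.0]
ft_force: [0.1, -0.3, -4.1]
gripper_width: 0.109
finger_force: 59.3
```

Request:
{"fn": "play_rows", "kwargs": {
  "deltas": [
    [[0,0,0.1],[0,0,0],1],
    [[0,0,0.2],[0,0,0],1],
    [[0,0,0.3],[0,0,0],1],
    [[0,0,0.4],[0,0,0],1]
  ]
}}

```text
time_s: 18.08
tcp_pos: [0.5599, 0.081, 0.1525]
tcp_rot: [-0.0, 0.022, 1.0, -0.0]
ft_force: [0.2, 0.2, -4.3]
gripper_width: 0.113
finger_force: 59.3
```

Request:
{"fn": "play_rows", "kwargs": {
  "deltas": [
    [[0,0,0.05],[0,0,0],1],
    [[0,0,0.1],[0,0,0],1],
    [[0,0,0.15],[0,0,0],1],
    [[0,0,0.15],[0,0,0],1]
  ]
}}

```text
time_s: 18.58
tcp_pos: [0.56, 0.0811, 0.1513]
tcp_rot: [0.0, 0.022, 1.0, -0.0]
ft_force: [-0.4, -1.3, -2.2]
gripper_width: 0.108
finger_force: 59.9
```

Request:
{"fn": "play_rows", "kwargs": {
  "deltas": [
    [[0,0,0.05],[0,0,0],1],
    [[0,0,0.05],[0,0,0],1]
  ]
}}

```text
time_s: 18.82
tcp_pos: [0.56, 0.0811, 0.1512]
tcp_rot: [0.0, 0.022, 1.0, -0.0]
ft_force: [-2.7, 0.2, 3.1]
gripper_width: 0.113
finger_force: 61.9
```

Request:
{"fn": "play_rows", "kwargs": {
  "deltas": [
    [[0,0,0],[0,0,0],0.7],
    [[0,0,0],[0,0,0],0.5],
    [[0,0,0],[0,0,0],0.2],
    [[0,0,0],[0,0,0],0],
    [[0,0,0],[0,0,0],0]
  ]
}}

```text
time_s: 19.45
tcp_pos: [0.56, 0.081, 0.1506]
tcp_rot: [0.0, 0.022, 1.0, 0.0]
ft_force: [-0.3, 0.5, -0.6]
gripper_width: 0.498
finger_force: 0.0
```

Request:
{"fn": "play_rows", "kwargs": {
  "deltas": [
    [[0,0,-1],[0,0,0],0],
    [[0,0,-3],[0,0,0],0],
    [[0,0,-6],[0,0,0],0],
    [[0,0,-10],[0,0,0],0],
    [[0,0,-12],[0,0,0],0]
  ]
}}

```text
time_s: 20.08
tcp_pos: [0.5604, 0.081, 0.2736]
tcp_rot: [0.002, 0.022, 1.0, -0.0]
ft_force: [0.3, 0.1, -0.7]
gripper_width: 0.501
finger_force: 0.0
```

Request:
{"fn": "play_rows", "kwargs": {
  "deltas": [
    [[3,2,0],[0,0,0],0],
    [[6,6,0],[0,0,0],0],
    [[9,10,0],[0,0,0],0],
    [[11,14,0],[0,0,0],0],
    [[11,14,0],[0,0,0],0]
  ]
}}

```text
time_s: 20.7
tcp_pos: [0.455, 0.2278, 0.2716]
tcp_rot: [0.001, 0.02, 1.0, 0.0]
ft_force: [0.9, -0.7, 0.2]
gripper_width: 0.503
finger_force: 0.0
```

```bash
python3 - <<'E'
from h import *
np.set_printoptions(precision=4,suppress=True)
im,d=env.camera("scene"); cv2.imwrite("pics/s7.png",im[...,::-1])
im,d=env.camera("top"); P=cloud("top",d)
m=(np.hypot(P[...,0]-.56,P[...,1]-.081)<.09)
F=m&(P[...,2]>.098)&(P[...,2]<.112); Q=P[F]; A=np.c_[Q[:,:2],np.ones(len(Q))]; s=np.linalg.lstsq(A,Q[:,2],rcond=None)[0]
print("floor",s,np.median(Q[:,2]),len(Q))
R=P[m&(P[...,2]>.1)&(P[...,2]<.13)|((P[...,2]>.1)&(P[...,2]<.125)&(np.hypot(P[...,0]-.56,P[...,1]-.081)<.11))]
print(cv2.minAreaRect((R[:,:2]*1000).astype(np.float32)))
for k,z in(("spice_jar_centre",.053),("salt_shaker_centre",.045)):
    for r in env.mark_of("top",k)[:1]: print(k,r["conf"],rayz("top",r["uv"],z))
E
```

```text
floor [ 0.0018 -0.0042  0.1045] 0.10511137499063283 3911
((559.7646484375, 83.08914184570312), (90.0895767211914, 179.87191772460938), 87.6545639038086)
salt_shaker_centre 0.66 [0.5626 0.284  0.045 ]
```

View pics/s7.png

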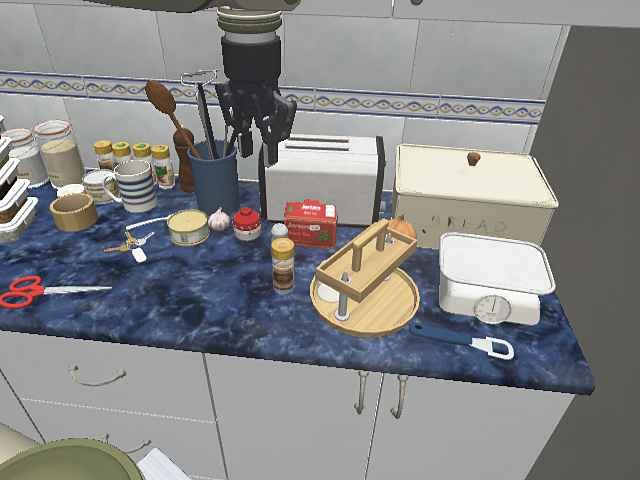

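The tier sits level on both pins at (368,258), with its floor measured at 105 mm. The spice jar stands upright at (284,265) in front of the salt shaker, and the gripper is clear. I'm handing in.

```bash
python3 -c "
from station import env
print(env.finish_job())"
```

```text
the job is handed in; nothing more can be done
None
```

I've handed the job in at about 21 s of the 61 s allowed: the spice jar stands upright about 85 mm from the salt shaker (centre to centre), and the upper tier is level and fully home on both pins; the small jar and pot were untouched on the tray, and the hand-in returned no verdict.

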